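# Scan a board in, then set its cooler press four clicks and hold

## Task

Log the board in first: squeeze the red trigger of the hand scanner lying in its cradle all the way, then let it spring right back. Then grip the upright black knob of the cooler press and swing the red lever anticlockwise (seen from above) four clicks from its rest stop, never on to the fifth, and finish still gripping the knob with the lever held steady at the fourth click, since it springs back if let go. Leave the four loose things on the bench where they are.

Things in the scene. Friction and masses are not known exactly. Their poses are not given: they have to be found in the camera images.
- press: Cooler press, fixed: 200 x 200 mm plate with a green circuit board and, inside a steel collar (radius 56 mm), a copper-finned cooler with a black fan, top 106 mm above the bench. Origin on the collar's vertical pivot axis at bench height, z up. Its red lever, 18 mm wide, ends 128 mm from the axis; at rest it points 156 degrees anticlockwise from the press's x axis, at the fourth click 204.
- rest_dot (a point): On the dark index arc just beyond the lever's tip (133 to 151 mm from the pivot axis, top face 34 mm above the bench): the centre of the red dot that marks the rest direction. Six white dots follow anticlockwise, one every 12 degrees, one for each click; the fourth white dot lies ahead of the lever's tip at the fourth click.
- knob: Upright black cylindrical knob on the lever, 18 mm in diameter, 48 mm tall, 115 mm from the pivot axis. Origin: centre of its foot, on the lever's top face, 52 mm above the bench; z up (its top is 100 mm above the bench). It spins freely about its own axis on the lever.
- lever (a joint): Lever angle, rad: 0 at the rest stop, grows anticlockwise from above, hard stop 1.30. Click n is complete at 0.209 n (24 mm of knob path each), the fourth at 0.838. The push at the knob crests a quarter way into each click and is least three quarters in: 3.6 N either side of a spring push of 4 N at rest, 6 N at the fourth click. Clicks do not latch: let go and it springs back to 0.
- scanner: Hand scanner on its side, fixed on a grey plate (280 x 190 mm, 10 thick). Origin at bench height below the grip, z up, x the way it looks (white tag card 185 mm ahead, 90 high), y along the grip towards the head. Yellow head: y 30 to 85 mm, x -56 to 91, top 75 above the bench. Black grip: bar along y, -92 to 32 mm, x -27 to 1, 30 to 60 above the bench. Red trigger on its +x side.
- scanner_grip (a point): Midway between the back of the scanner's grip and the front of its released trigger, 45 mm above the bench, at y = -12 mm of scanner (same axes). Grip and trigger are together about 56 mm across here along x when released, 47 mm when squeezed home; fingers from above, closing along x, squeeze it.
- trigger (a joint): Scanner trigger, rad: 0 released, 0.26 squeezed home on its stop. 55 mm long, 33 to 57 mm above the bench, hinged on a vertical axis at its end next to the head (x 10, y 22 mm of scanner); the free end stands out and swings in towards the grip. Sprung back: about 3 N to start and 8 N to hold home, at mid length.
- jar: Bystander: closed jar, 44 mm across, 45 mm tall; origin at the centre of its underside.
- heatsink: Bystander: spare aluminium finned heat sink, 50 x 50 x 30 mm; origin at the centre of its underside.
- module: Bystander: green memory module lying flat, 133 x 31 x 7 mm; origin at the centre of its underside.
- adapter: Bystander: black plug adapter, 80 x 50 x 18 mm, with a 12 mm metal plug at one end; origin at the centre of its underside.

How it is judged (in metres and radians):
On the way, in this order (a step that is already met when the one before it is completed fails the run):
1. the trigger is squeezed home, the lever still at rest (value of joint trigger above 0.22 rad and value of joint lever below 0.1 rad), for 0.1 s.
2. the trigger is let go and back out, the lever still at rest (value of joint trigger below 0.03 rad and value of joint lever below 0.1 rad), for 0.2 s.
3. the lever is held at its fourth click (value of joint lever between 0.74 and 0.93 rad and contact force between the fingers and knob above 1.5 N), for 0.3 s.
At the end, for the whole second after the job is handed in: The lever stands at its fourth click (0.74 to 0.93 rad, that is less than half a click either side), steady (under 0.1 rad/s), the fingers still press on the knob with more than 1.5 N, the trigger is released (under 0.03 rad) and each bystander is within 20 mm of where it stood (all of step 3 and velocity of joint lever between -0.1 and 0.1 rad/s and value of joint trigger below 0.03 rad and distance of each of jar, heatsink, module, adapter from where it was at the start of the episode below 0.02 m); the arm keeps its last pose, push and grip.
It fails at once if the lever goes on towards the fifth click (past 0.96 rad) (value of joint lever above 0.96 rad).
It fails at once if a loose thing on the bench is moved by more than 20 mm (distance of any of jar, heatsink, module, adapter from where it was at the start of the episode above 0.02 m).
It also fails if it takes over 54 s, if anything falls off the work surface, if the arm or the gripper's body presses on something with over 40 N, if the wrist force passes 120 N, or if a joint passes its speed limit or range.

## Robot

A 6-joint arm with a two-finger parallel gripper is mounted at the origin on the work surface. World frame = base frame: x ahead of the robot, y to its left, z up, the work surface at z = 0. Lengths are in mm, angles in rad, forces in N, time in s.
With the tool pointing down it reaches from about 350 to 875 mm from the base axis. Payload 4.2 kg.
Tool frame: the origin (TCP) lies at the very end of the fingers, on their centre line; the grasp point (between the pads) lies 19 mm behind it; z points along the fingers, y is the line along which they close (so a half turn about z gives the same grasp; the last joint's range is limited). The gripper opens to 85 mm and grips with 20 to 120 N. Pads are 22 mm wide; open, the fingers measure 114 mm over their backs; the gripper's body (76 mm by 85 mm) begins 54 mm behind the grasp point. The pads swing forward as they close: fully open they stand 13 mm farther back than shut.
Start: joints at [-1.078, 0.385, 0.008, 0, -1.194, -0.259], TCP at [144.815, -607.97, 231.312] pointing down, gripper open.
Joint ranges: [-3.14, 3.14], [-1.21, 2.06], [-1.07, 1.41], [-3.16, 2.05], [-2.99, -0.16], [-3.1, 3.1]. Speed limits (rad/s): [2.79, 2.79, 3.14, 3.14, 3.14, 3.14].

## Interface

Orientations are given as a unit quaternion [x, y, z, w].
In Python, from bench import arm gives the robot as it stands. The module is installed in compiled form; this text tells all that it offers.
- The arm moves only by the tool drive_tool, never from a script. Its argument "targets" is a list of rows, each a list of 5 numbers: the closure, from -1 (fully open) to 1 (shut), then the shift along the tool's x, y, z in mm, then the turn about the tool's z in degrees. In form: [[grip, tx, ty, tz, roll], ...]. A call has 1 to 12 rows; each row is the pose to reach, as a shift and turn from the pose commanded when the call began, along the tool's axes at that moment; what a row does not reach only later rows make up. A row lasts 1/10 s, in which the tool goes at most 50 mm and 8.59 degrees, less where a joint would pass 70% of its speed; a pose out of reach is approached as far as the arm can. A call with a gripper value outside its range is refused whole. The fingers move at their own pace and stop on an object; the grip force is fixed at half the most. Time passes only in rows, so rows that repeat a pose let the fingers close. It gives the time, the measured TCP pose, the force, the opening and the grip force at its end, in the units of the state.
- arm.read_state(): the state, without advancing time (a new reading comes with each control period).
- arm.get_image(name): name is "scene" or "top" or "wrist"; returns the picture (384x512x3 uint8, blue, green, red); there is no depth.
- arm.camera_params(name): a dict with "fov_y" (degrees; the focal length in pixels is half the picture's height over the tangent of half this angle, whatever the lens; pixels are square), "cx", "cy" (the principal point, pixels), "rvec" (rotation vector, rad) and "tvec" (3), from world to camera coordinates, as OpenCV has them; the wrist camera has in their place "tool_from_camera" (4x4, takes a point from camera to tool coordinates, whose origin is the TCP and whose axes are the flange's). Camera axes: x right, y down, z forward; pixel columns grow to the right and rows downward; lengths in mm; the calibration is good to about 2 mm. A picture is of the moment at which its call begins: read the wrist's pose just before it. camera_params takes no time and is no camera call.
- arm.job_done(): hands the job in; it is judged then, once.
The state is a dict: "clock": time; "joints": joint angles; "joint_vel": joint speeds; "joint_efforts": joint torques, N m; "position": TCP position; "ee_rot": TCP orientation; "contact_force": force on the tool from outside, world axes, zero at the start; "wrist_torque": the same for the moment, N m; "gripper_width": finger opening in mm; "grasp_force": force on a finger pad.
Only numpy, scipy, OpenCV 4.12 (cv2) and the standard library are available. Lean on these libraries where they do the work, as an engineer would, in place of code of your own. Each camera call takes 0.05 s, during which the arm holds its last target. There are 200 camera calls.

## Working session

There is one attempt and no reset: what is moved stays moved. The work goes in short steps, Python scripts to look and compute and a tool call to move; the robot and the scene stay as the last step left them, time stands still between calls to the robot, and variables do not carry over. Pictures are saved under pics/ and viewed, at most 10 in all, crops included, and the job is handed in when it is done.

Besides the shell and the picture viewer there is one more tool, called after "Call:" by a JSON object that holds its "api" and its "payload". drive_tool: Moves the arm, as the interface text tells. Its arguments: {"type":"object","properties":{"targets":{"type":"array","items":{"type":"array","items":{"type":"number"}}}},"required":["targets"]}

```bash
mkdir -p pics
python3 - <<'E'
from bench import arm
import cv2,json
for n in("scene","top"):
    cv2.imwrite(f"pics/{n}0.png",arm.get_image(n)); print(n,arm.camera_params(n))
print(arm.camera_params("wrist")); print(arm.read_state())
E
```

```text
scene {'fov_y': 45.25875931447999, 'cx': 253.9665568322783, 'cy': 191.76540458165977, 'rvec': array([ 2.3082691 ,  0.56053508, -0.24696333]), 'tvec': array([-527.52543948, -133.45911119, 1527.82252065])}
top {'fov_y': 51.15328852963593, 'cx': 258.7319812320229, 'cy': 195.7617733220402, 'rvec': array([ 2.09631332, -2.16021528,  0.16751113]), 'tvec': array([  27.01043852,  604.20014151, 1122.89602265])}
{'fov_y': 66.70594232030624, 'cx': 254.835296012405, 'cy': 192.9667688444868, 'tool_from_camera': array([[-1.34105429e-04, -9.45007807e-01, -3.27047743e-01,
         8.45654450e+01],
       [ 9.99999417e-01, -4.77067372e-04,  9.68442827e-04,
         3.22288103e-01],
       [-1.07120984e-03, -3.27047422e-01,  9.45007321e-01,
        -1.42482015e+02],
       [ 0.00000000e+00,  0.00000000e+00,  0.00000000e+00,
         1.00000000e+00]])}
{'clock': 0.1, 'joints': array([-1.07840646e+00,  3.85450873e-01,  6.74698819e-03, -4.52948443e-04,
       -1.19396032e+00, -2.58570892e-01]), 'joint_vel': array([-0.00042386, -0.00258805,  0.00238973,  0.00252229, -0.00069053,
       -0.00065998]), 'joint_efforts': array([-8.86082307e-05, -3.93319452e+01,  1.88930994e+01,  4.19794366e+00,
       -2.59391178e-03,  8.14231754e-06]), 'position': array([ 144.6922223 , -607.4847308 ,  230.33959975]), 'ee_rot': array([-1.16560333e-01,  9.93183151e-01,  9.46069674e-04, -1.46653922e-04]), 'contact_force': array([ 0.49779027, -0.3784674 , -0.17008455]), 'wrist_torque': array([-0.01973635, -0.02387646, -0.00657098]), 'grasp_force': 0.0, 'gripper_width': 85.24212847635124}
```

View pics/top0.png

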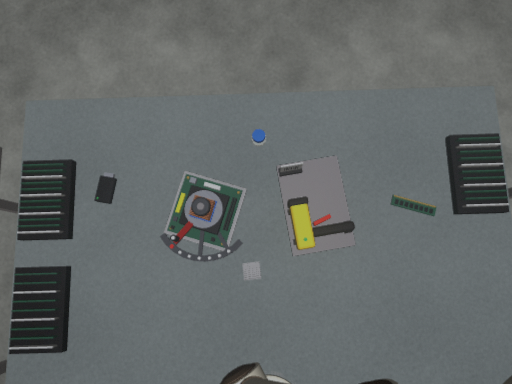

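View pics/scene0.png

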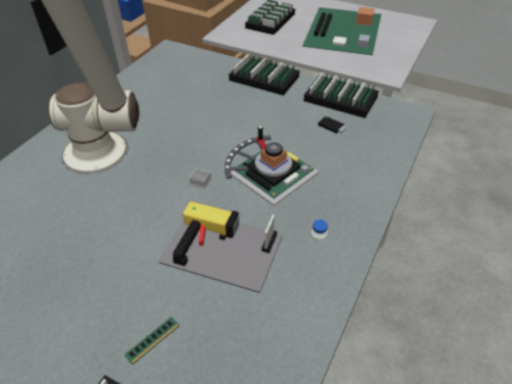

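The top view shows the press at about (205,210), with its red lever pointing to (173,245). The scanner head is at (303,225) and its grip runs right to (350,228), with the red trigger at (322,220). The module, jar, heatsink and adapter are clear of both. Next I'll enlarge the crops.

```bash
cat > h.py <<'E'
import numpy as np,cv2
from bench import arm
from scipy.spatial.transform import Rotation as R
def cam(n,st=None):
    p=arm.camera_params(n); f=192/np.tan(np.radians(p["fov_y"]/2))
    K=np.array([[f,0,p["cx"]],[0,f,p["cy"]],[0,0,1]])
    if n=="wrist":
        T=np.eye(4);T[:3,:3]=R.from_quat(st["ee_rot"]).as_matrix();T[:3,3]=st["position"]
        T=T@p["tool_from_camera"]; return K,T[:3,:3].T,-T[:3,:3].T@T[:3,3]
    return K,cv2.Rodrigues(p["rvec"])[0],p["tvec"]
def ray(c,u,v,z):
    K,Rm,t=c; d=Rm.T@np.linalg.inv(K)@[u,v,1]; o=-Rm.T@t
    return o+d*(z-o[2])/d[2]
def proj(c,P):
    K,Rm,t=c; q=(K@(Rm@np.atleast_2d(P).T+t[:,None])).T; return q[:,:2]/q[:,2:]
E
python3 - <<'E'
from h import *
im=cv2.imread("pics/top0.png")
a=im[165:275,155:255];b=im[150:260,270:370]
cv2.imwrite("pics/c1.png",cv2.resize(np.hstack([a,b]),None,fx=4,fy=4,interpolation=cv2.INTER_CUBIC))
c=cam("top")
for n,u,v,z in[("collar",204,209,60),("jar",259,136,45),("heats",252,271,30),("gripbottomend",351,227,60),("head",303,226,75)]:print(n,ray(c,u,v,z).round())
E
```

```text
collar [569. 168.  60.]
jar [789.   3.  45.]
heats [389.  35.  30.]
gripbottomend [ 505. -252.   60.]
head [ 510. -114.   75.]
```

View pics/c1.png

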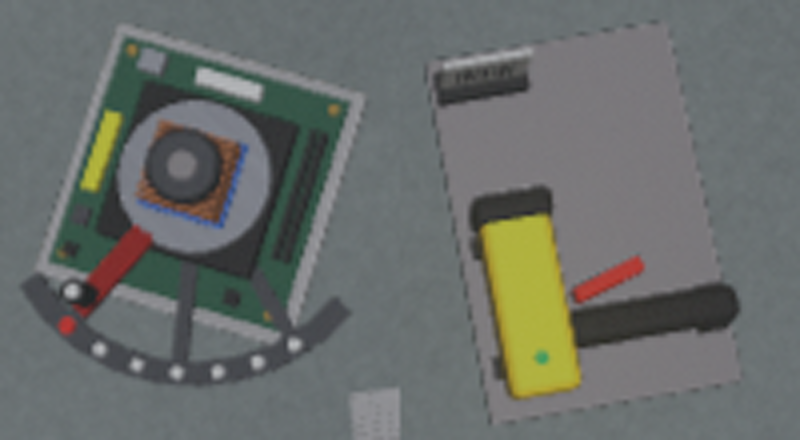

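Run:
```python
from h import *
from scipy.optimize import least_squares
c=cam("top")
px=lambda a,off:(np.array(a)+.5)/4-.5+off
D=px([(66,325),(99,349),(137,365),(177,373),(218,371),(258,362),(294,344)],[155,165])
ang=np.radians(156+12*np.arange(7))
def mod(p):
    a=ang+p[2]; return np.c_[p[0]+142*np.cos(a),p[1]+142*np.sin(a),0*a+34]
s=least_squares(lambda p:(proj(c,mod(p))-D).ravel(),[569,168,0.3])
s2=least_squares(lambda p:(proj(c,mod(p))-D).ravel(),[569,168,1.2])
for q in(s,s2):print(q.x,np.degrees(q.x[2]),abs(q.fun).max())
x,y,w=(s if s.cost<s2.cost else s2).x
for d in(156,204):
    a=np.radians(d)+w;print("knob",d,x+115*np.cos(a),y+115*np.sin(a))
print("knob seen",ray(c,*px((72,291),[155,165]),100))
S=lambda a,z:ray(c,*px(a,[270-100,150]),z)
for n,a,z in[("head bl",(511,397),75),("head br",(580,383),75),("head tr",(553,213),75),("head tl",(481,222),75),("grip up",(715,287),60),("grip up2",(590,308),60),("grip lo",(700,325),60),("grip lo2",(590,343),60),("gripend",(738,303),60),("trigtip",(640,265),57),("trighinge",(577,297),57)]:print(n,S(a,z).round(1))
```

```text
[ 5.72051582e+02  1.72624076e+02 -3.18435432e-01] -18.245006309935395 0.20892084417187107
[ 5.72051582e+02  1.72624076e+02 -3.18435433e-01] -18.245006340455912 0.20892084871056227
knob 156 486.91975826942297 249.9388393846083
knob 204 457.63120674353894 161.09247642402426
knob seen [487.29701205 249.56058463 100.        ]
head bl [446.6 -95.1  75. ]
head br [ 454.9 -143.8   75. ]
head tr [ 575.7 -130.9   75. ]
head tl [570.8 -79.3  75. ]
grip up [ 520.8 -245.7   60. ]
grip up2 [ 508.5 -155.6   60. ]
grip lo [ 494.  -233.2   60. ]
grip lo2 [ 483.6 -154.3   60. ]
gripend [ 508.9 -261.3   60. ]
trigtip [ 538.6 -193.6   57. ]
trighinge [ 516.9 -147.1   57. ]
```

The press fit is good to 0.2 px, and the knob as seen agrees with it. For the scanner, yaw is about 0.12 rad and the grip point is about (513,-180). I'll move above it and refine with the wrist camera.

Call:
{"api": "drive_tool", "payload": {"targets": [[-1, -10, 7, 0, -2], [-1, -30, 20, 0, -5], [-1, -60, 43, 0, -11], [-1, -95, 69, 0, -17], [-1, -135, 98, 0, -24], [-1, -175, 126, 0, -31], [-1, -215, 155, 0, -38], [-1, -255, 184, 0, -45], [-1, -295, 213, 0, -52], [-1, -335, 242, 0, -59], [-1, -375, 271, 0, -66], [-1, -410, 296, 0, -73]]}}

```text
clock: 1.3
position: [476.0, -222.2, 231.4]
ee_rot: [-0.687, 0.726, -0.0, 0.0]
contact_force: [0.7, -0.4, 0.0]
gripper_width: 85.3
grasp_force: 0.0
```

Run:
```python
from h import *
st=arm.read_state();print(st["position"],R.from_quat(st["ee_rot"]).as_matrix().round(3),st["clock"],st["joints"])
```

```text
[ 476.008413   -222.22640287  231.43838729] [[-0.055 -0.998  0.   ]
 [-0.998  0.055  0.   ]
 [-0.    -0.    -1.   ]] 1.3 [-1.27834990e-01  2.14955642e-01 -2.34659773e-01 -2.67988034e-04
 -1.12084735e+00  7.29071800e-02]
```

Call:
{"api": "drive_tool", "payload": {"targets": [[-1, -12, -9, 0, -3], [-1, -28, -22, 0, -7], [-1, -40, -32, 0, -10], [-1, -44, -35, 0, -10], [-1, -44, -35, 0, -10], [-1, -44, -35, 0, -10]]}}

```text
clock: 1.9
position: [512.2, -183.8, 231.2]
ee_rot: [0.745, -0.667, -0.0, 0.0]
contact_force: [-0.4, -0.4, 0.3]
gripper_width: 85.7
grasp_force: 0.0
```

Run:
```python
from h import *
st=arm.read_state();im=arm.get_image("wrist")
print(st["position"],R.from_quat(st["ee_rot"]).as_matrix().round(3))
c=cam("wrist",st)
w=.12;o=np.array([510.8,-168.4,0]);X=np.array([np.cos(w),np.sin(w),0]);Y=np.array([-np.sin(w),np.cos(w),0])
for a,b,z in[(1,-12,45),(-27,-92,60),(1,-92,60),(-27,20,60),(1,20,60),(10,22,57),(-56,30,75),(91,30,75)]:
    u,v=proj(c,o+a*X+b*Y+[0,0,z])[0]; print(a,b,z,u.round(1),v.round(1))
    cv2.drawMarker(im,(int(u),int(v)),(255,0,255),cv2.MARKER_CROSS,8,1)
cv2.imwrite("pics/w1.png",cv2.resize(im,None,fx=1.5,fy=1.5))
```

```text
[ 512.17092971 -183.81449162  231.23552206] [[ 0.11  -0.994 -0.   ]
 [-0.994 -0.11   0.   ]
 [-0.     0.    -1.   ]]
1 -12 45 253.4 171.4
-27 -92 60 279.7 99.2
1 -92 60 252.4 99.5
-27 20 60 278.0 201.5
1 20 60 253.6 201.7
10 22 57 245.9 202.5
-56 30 75 304.9 214.5
91 30 75 172.9 215.7
```

View pics/w1.png

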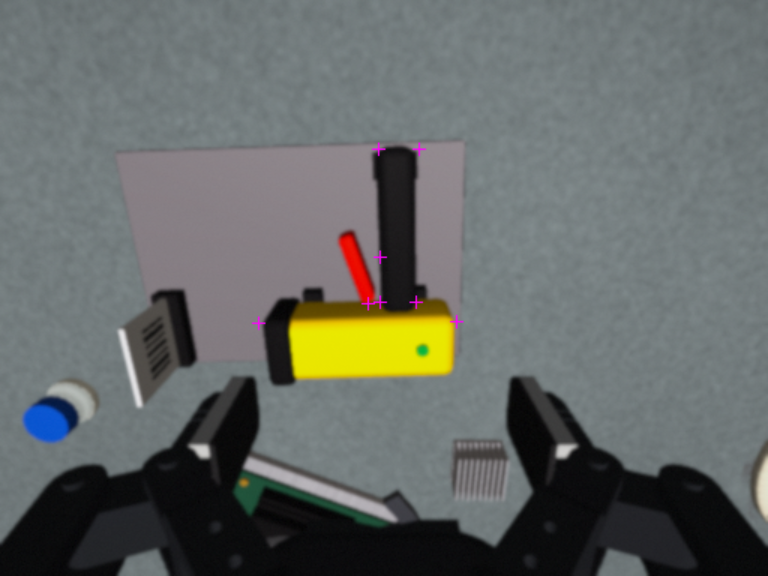

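The wrist view confirms the scanner pose: the projected marks fall on the grip edges and the trigger hinge within about 2 mm. I'll descend over the grip.

Call:
{"api": "drive_tool", "payload": {"targets": [[-1, -1, 0, 12, 0], [-1, -3, -1, 40, 0], [-1, -3, -1, 75, 0], [-1, -3, -1, 110, 0], [-1, -3, -1, 140, 0], [-1, -3, -1, 165, 0], [-1, -3, -1, 185, 0], [-1, -3, -1, 198, 0], [-1, -3, -1, 205, 0], [-1, -3, -1, 205, 0], [-1, -3, -1, 205, 0]]}}

```text
clock: 3.05
position: [513.6, -180.5, 26.6]
ee_rot: [0.745, -0.667, 0.0, -0.0]
contact_force: [-0.2, -0.4, 0.2]
gripper_width: 85.5
grasp_force: 0.0
```

Call:
{"api": "drive_tool", "payload": {"targets": [[-0.5, 0, 0, 0, 0], [-0.3, 0, 0, 0, 0], [-0.2, 0, 0, 0, 0], [-0.2, 0, 0, 0, 0], [-0.2, 0, 0, 0, 0]]}}

```text
clock: 3.55
position: [512.0, -180.6, 27.3]
ee_rot: [0.745, -0.667, -0.001, 0.001]
contact_force: [-4.4, -0.7, 6.0]
gripper_width: 50.8
grasp_force: 6.1
```

Call:
{"api": "drive_tool", "payload": {"targets": [[0.0, 0, 0, 0, 0], [0.1, 0, 0, 0, 0], [0.2, 0, 0, 0, 0], [0.2, 0, 0, 0, 0], [0.2, 0, 0, 0, 0]]}}

```text
clock: 4.05
position: [508.1, -181.0, 27.5]
ee_rot: [0.746, -0.666, -0.004, 0.004]
contact_force: [-13.2, -2.3, 13.9]
gripper_width: 43.1
grasp_force: 58.5
```

Width has stopped at 43 mm with 58 N on the pads and the hand centred on the squeezed grip, so the trigger should be home. I'll hold briefly and release.

Call:
{"api": "drive_tool", "payload": {"targets": [[0.2, 0, 0, 0, 0], [0.2, 0, 0, 0, 0], [-0.3, 0, 0, 0, 0], [-1, 0, 0, 0, 0], [-1, 0, 0, 0, 0], [-1, 0, 0, 0, 0], [-1, 0, 0, 0, 0], [-1, 0, 0, 0, 0], [-1, 0, 0, 0, 0], [-1, 0, 0, 0, 0]]}}

```text
clock: 5.05
position: [513.5, -180.2, 26.3]
ee_rot: [0.745, -0.667, -0.0, 0.0]
contact_force: [0.3, -1.0, -0.4]
gripper_width: 85.5
grasp_force: 0.0
```

Call:
{"api": "drive_tool", "payload": {"targets": [[-1, 0, 0, -8, 0], [-1, 0, 0, -30, 0], [-1, 0, 0, -65, 0], [-1, 0, 0, -105, 0], [-1, 0, 0, -145, 0], [-1, 0, 0, -170, 0], [-1, 0, 0, -180, 0], [-1, 0, 0, -180, 0]]}}

```text
clock: 5.85
position: [513.9, -180.2, 207.7]
ee_rot: [0.745, -0.667, 0.001, -0.001]
contact_force: [0.2, -0.8, -0.7]
gripper_width: 85.2
grasp_force: 0.0
```

Run:
```python
from h import *
st=arm.read_state();im=arm.get_image("wrist")
print(st["position"],R.from_quat(st["ee_rot"]).as_matrix().round(3))
cv2.imwrite("pics/w2.png",im)
```

```text
[ 513.89632417 -180.22047821  207.73922166] [[ 0.111 -0.994  0.003]
 [-0.994 -0.111 -0.   ]
 [ 0.    -0.003 -1.   ]]
```

View pics/w2.png

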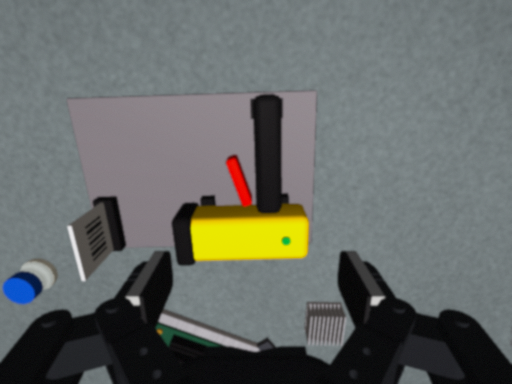

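The trigger has sprung back out: the red bar stands away from the grip, as it did before. I'll move over to the knob.

Call:
{"api": "drive_tool", "payload": {"targets": [[-1, -10, 0, 0, -2], [-1, -30, -1, 0, -5], [-1, -65, -3, 0, -10], [-1, -110, -5, 0, -17], [-1, -155, -8, 0, -24], [-1, -200, -10, 0, -31], [-1, -245, -12, 0, -38], [-1, -290, -14, 0, -45], [-1, -335, -16, 0, -52], [-1, -375, -18, 0, -58], [-1, -410, -20, 0, -63], [-1, -425, -21, 0, -65]]}}

```text
clock: 7.1
position: [485.6, 247.1, 204.2]
ee_rot: [0.987, -0.159, -0.001, 0.001]
contact_force: [-0.5, -0.4, 0.8]
gripper_width: 85.7
grasp_force: 0.0
```

Call:
{"api": "drive_tool", "payload": {"targets": [[-1, 0, 0, 0, 0], [-1, 0, 0, 0, 0], [-1, 0, 0, 0, 0]]}}

```text
clock: 7.4
position: [486.7, 243.2, 205.8]
ee_rot: [0.987, -0.162, -0.0, 0.001]
contact_force: [1.1, 0.3, 0.7]
gripper_width: 85.5
grasp_force: 0.0
```

Run:
```python
from h import *
st=arm.read_state();im=arm.get_image("wrist")
M=R.from_quat(st["ee_rot"]).as_matrix()
print(st["position"],M.round(3))
c=cam("wrist",st)
for P in[(486.9,249.9,100),(486.9,249.9,52)]:
    print(M.T@(np.array(P)-st["position"]))
    u,v=proj(c,P)[0]; print(u,v); cv2.drawMarker(im,(int(u),int(v)),(255,0,255),cv2.MARKER_CROSS,8,1)
cv2.imwrite("pics/w3.png",cv2.resize(im,None,fx=1.5,fy=1.5))
```

```text
[486.67273811 243.20171096 205.80053213] [[ 0.947 -0.321 -0.001]
 [-0.321 -0.947 -0.001]
 [-0.001  0.001 -1.   ]]
[ -1.84808291  -6.55289435 105.79374031]
248.01937051411977 192.83684301998758
[ -1.81013112  -6.61422261 153.79368613]
249.025289991329 177.99054137132123
```

View pics/w3.png

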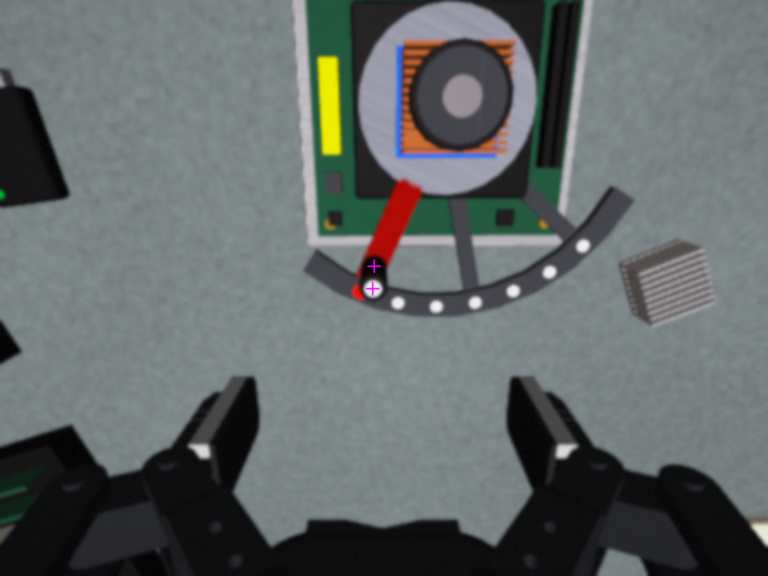

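The projected knob top (372,289) falls exactly on the knob. I'll descend and grip.

Call:
{"api": "drive_tool", "payload": {"targets": [[-1, -1, -2, 10, 0], [-1, -2, -5, 35, 0], [-1, -2, -6.5, 65, 0], [-1, -2, -6.5, 95, 0], [-1, -2, -6.5, 120, 0], [-1, -2, -6.5, 136, 0], [-1, -2, -6.5, 143, 0], [-1, -2, -6.5, 143, 0], [-1, -2, -6.5, 143, 0]]}}

```text
clock: 8.35
position: [487.7, 251.4, 63.9]
ee_rot: [0.987, -0.162, 0.0, -0.0]
contact_force: [0.2, -0.6, 0.1]
gripper_width: 85.5
grasp_force: 0.0
```

Call:
{"api": "drive_tool", "payload": {"targets": [[0, 0, 0, 0, 0], [0.5, 0, 0, 0, 0], [1, 0, 0, 0, 0], [1, 0, 0, 0, 0], [1, 0, 0, 0, 0], [1, 0, 0, 0, 0], [1, 0, 0, 0, 0]]}}

```text
clock: 9.05
position: [486.4, 249.8, 63.8]
ee_rot: [0.987, -0.162, -0.001, 0.001]
contact_force: [-1.0, -4.1, 5.8]
gripper_width: 16.6
grasp_force: 58.3
```

Run:
```python
from h import *
st=arm.read_state();M=R.from_quat(st["ee_rot"]).as_matrix();p=st["position"]
print(p,M.round(3),st["clock"])
O=np.array([572.05,172.62]);a0=np.radians(156-18.245)
k=lambda t:O+115*np.array([np.cos(a0+t),np.sin(a0+t)])
for t in np.arange(0,.85,.0698/2).tolist()+[.838]:
    d=k(t)-k(0); print(round(t,3),(M[:2,:2].T@d).round(1))
d=p[:2]-O;print("lever now",np.arctan2(d[1],d[0])-a0,np.hypot(*d))
```

```text
[486.35523915 249.77542212  63.79898691] [[ 0.948 -0.319 -0.002]
 [-0.319 -0.948 -0.003]
 [-0.001  0.003 -1.   ]] 9.05
0.0 [0. 0.]
0.035 [-1.5  3.7]
0.07 [-3.   7.5]
0.105 [-4.2 11.3]
0.14 [-5.4 15.1]
0.174 [-6.4 19. ]
0.209 [-7.3 22.9]
0.244 [-8.  26.9]
0.279 [-8.6 30.8]
0.314 [-9.1 34.8]
0.349 [-9.4 38.8]
0.384 [-9.6 42.8]
0.419 [-9.6 46.8]
0.454 [-9.5 50.8]
0.489 [-9.3 54.8]
0.523 [-8.9 58.8]
0.558 [-8.4 62.8]
0.593 [-7.8 66.8]
0.628 [-7.  70.7]
0.663 [-6.1 74.6]
0.698 [-5.  78.5]
0.733 [-3.8 82.3]
0.768 [-2.5 86.1]
0.803 [-1.  89.8]
0.838 [ 0.6 93.5]
0.838 [ 0.6 93.6]
lever now 0.004304974890323887 115.3106725283713
```

Gripped: the opening is 16.6 mm, the force 58 N and the lever still at rest. I'll swing along the arc to about 0.70 rad first.

Call:
{"api": "drive_tool", "payload": {"targets": [[1, -1, 2.5, 0, 0], [1, -3, 7.5, 0, 0], [1, -4, 11.5, 0, 0], [1, -5.5, 15, 0, 0], [1, -6.5, 19, 0, 0], [1, -7.5, 23, 0, 0], [1, -8, 27, 0, 0], [1, -8.5, 31, 0, 0], [1, -9, 35, 0, 0], [1, -9.5, 39, 0, 0], [1, -9.5, 43, 0, 0], [1, -9.5, 47, 0, 0]]}}

```text
clock: 10.25
position: [462.7, 209.9, 63.8]
ee_rot: [0.987, -0.162, -0.0, -0.0]
contact_force: [-3.0, 3.6, 5.3]
gripper_width: 16.1
grasp_force: 59.6
```

Call:
{"api": "drive_tool", "payload": {"targets": [[1, 0, 4, 0, 0], [1, 0.5, 8, 0, 0], [1, 0.5, 12, 0, 0], [1, 1, 16, 0, 0], [1, 2, 20, 0, 0], [1, 2.5, 24, 0, 0], [1, 3.5, 28, 0, 0], [1, 4.5, 31.5, 0, 0], [1, 4.5, 31.5, 0, 0], [1, 4.5, 31.5, 0, 0]]}}

```text
clock: 11.25
position: [456.6, 179.7, 63.8]
ee_rot: [0.987, -0.162, -0.0, -0.001]
contact_force: [-5.9, 9.1, 6.2]
gripper_width: 16.4
grasp_force: 59.6
```

```bash
cat > lv.py <<'E'
from h import *
st=arm.read_state();M=R.from_quat(st["ee_rot"]).as_matrix();p=st["position"]
O=np.array([572.05,172.62]);a0=np.radians(156-18.245)
print(p.round(1),st["clock"],st["gripper_width"],st["grasp_force"],st["contact_force"])
g=p-19*M[:,2];d=g[:2]-O;print("lever",np.arctan2(d[1],d[0])-a0,np.hypot(*d))
k=O+115*np.array([np.cos(a0+.838),np.sin(a0+.838)]);print("to go",M[:2,:2].T@(k-g[:2]))
E
python3 lv.py
```

```text
[456.6 179.7  63.8] 11.25 16.44734446125808 59.60316359996796 [-5.87798085  9.12232677  6.22034739]
lever 0.6765774467409078 115.65809653604083
to go [ 6.91026397 17.2773272 ]
```

Call:
{"api": "drive_tool", "payload": {"targets": [[1, 1, 3, 0, 0], [1, 2.5, 6.5, 0, 0], [1, 4, 10, 0, 0], [1, 5, 12.5, 0, 0], [1, 6, 15, 0, 0], [1, 6, 15, 0, 0], [1, 6, 15, 0, 0], [1, 6, 15, 0, 0], [1, 6, 15, 0, 0], [1, 6, 15, 0, 0]]}}

```text
clock: 12.25
position: [456.7, 161.9, 63.7]
ee_rot: [0.987, -0.162, -0.001, 0.0]
contact_force: [-5.7, 3.8, 8.4]
gripper_width: 16.6
grasp_force: 59.9
```

```bash
python3 lv.py
python3 - <<'E'
from h import *
st=arm.read_state();w=arm.get_image("wrist");t=arm.get_image("top")
t=cv2.resize(t[165:275,155:235],None,fx=4,fy=4,interpolation=cv2.INTER_CUBIC)[:384]
cv2.imwrite("pics/f.png",cv2.resize(np.hstack([w[:, 100:420],t]),None,fx=1.25,fy=1.25)); print(st["joint_vel"].round(3))
E
```

```text
[456.7 161.9  63.7] 12.25 16.634241481018922 59.85033988952637 [-5.6593411   3.80785579  8.37533384]
lever -5.453127979475676 115.8168972692782
to go [1.12069117 0.50160182]
[-0.001  0.001 -0.    -0.002 -0.001  0.   ]
```

View pics/f.png

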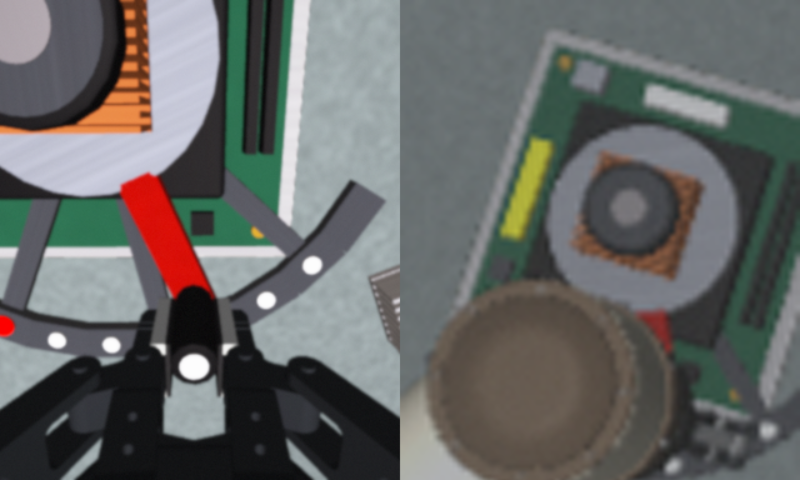

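The lever is at 0.83 rad (4th click). White dots 1–2 show to its left and 5–6 to its right, and it is steady and gripped. I'll hold briefly and hand in.

Call:
{"api": "drive_tool", "payload": {"targets": [[1, 0, 0, 0, 0], [1, 0, 0, 0, 0], [1, 0, 0, 0, 0], [1, 0, 0, 0, 0], [1, 0, 0, 0, 0]]}}

```text
clock: 12.85
position: [456.7, 161.9, 63.7]
ee_rot: [0.987, -0.162, -0.001, 0.0]
contact_force: [-5.9, 4.1, 7.8]
gripper_width: 16.7
grasp_force: 59.8
```

```bash
python3 lv.py; python3 -c "
from bench import arm
print(arm.job_done())"
```

```text
[456.7 161.9  63.7] 12.85 16.706138061801497 59.8499196767807 [-5.87983345  4.11519893  7.7572307 ]
lever -5.453303697733477 115.82198734381889
to go [1.13358455 0.51817796]
the job is handed in; nothing more can be done
None
```

I squeezed the scanner trigger and let it spring back, then swung the lever to its fourth click (about 0.83 rad), still gripped and steady; I handed the job in at about 13 s, and no verdict was returned.

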